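# Hold a spread retaining ring over the spindle groove

### The arm

A 6-joint arm with a two-finger parallel gripper is mounted at the origin on a cart in front of the work surface, level with it; the furniture and walls round the work are solid. World frame = base frame: x ahead of the robot, y to its left, z up, the work surface at z = 0. Lengths are in m, angles in rad, forces in N, time in s.
With the tool pointing down it reaches from about 0.275 to 0.775 m from the base axis. Payload 14.6 kg.
Tool frame: the origin (TCP) lies at the very end of the fingers, on their centre line; the grasp point (between the pads) lies 19 mm behind it; z points along the fingers, y is the direction in which the jaws open and shut (so a half turn about z gives the same grasp; the last joint's range is limited). The gripper opens to 85 mm and grips with 20 to 120 N. Pads are 22 mm wide; open, the fingers measure 114 mm over their backs; the gripper's body (76 mm by 85 mm) begins 54 mm behind the grasp point. The pads swing forward as they close: fully open they stand 13 mm farther back than shut.
Start: joints at [1.061, 0.263, -0.048, 1.259, 0, 1.415], TCP at [0.182, 0.492, 0.231] pointing down, gripper open.
Joint ranges: [-2.65, 2.65], [-0.89, 1.7], [-1.18, 1.37], [-2.13, 2.11], [-1.35, 1.29], [-3.14, 3.14]. Speed limits (rad/s): [1.89, 1.89, 2.57, 2.79, 3.14, 3.14].

### API

Orientations are given as a unit quaternion [w, x, y, z].
In Python, from cell import env gives the robot as it stands. The module is installed in compiled form; this text tells all that it offers.
- The arm moves only by the shell command python3 -m crank 'ROWS'. ROWS is JSON, a list of rows, each an object of numbers: "fingers": the opening, from -1 (shut) to 1 (fully open); "x", "y", "z": the shift along the tool's x, y, z in units of 500 mm (1.0 is 500 mm); "spin": the turn about the tool's z in units of 45 degrees (1.0 is 45 degrees). In form: [{"fingers": .., "x": .., "y": .., "z": .., "spin": ..}, ...]. A call has 1 to 8 rows; each row shifts and turns the commanded pose from where the row before left it, along the tool's axes as they then stand; what a row does not reach is not made up. A row lasts 1/8 s, in which the tool goes at most 62.5 mm and 10.7 degrees, less where a joint would pass 70% of its speed; a pose out of reach is approached as far as the arm can. A call with a number of a shift or a turn outside -1 to 1 is refused whole. A call with a gripper value outside its range is refused whole. The fingers move at their own pace and stop on an object; the grip force is fixed at half the most. Time passes only in rows, so rows that do not move let the fingers close. It gives the time, the measured TCP pose, the force and the opening at its end, in the units of the state.
- env.read_state(): the state, without advancing time (a new reading comes with each control period).
- env.read_camera(name): name is "scene" or "top"; returns (picture, depth): 384x512x3 uint8, red, green, blue; 384x512 float32, m along the optical axis (not along the pixel's ray), 0 where there is no reading.
- env.get_calibration(name): a dict with "camera_matrix" (3x3 intrinsics, pixels), "R" (3x3) and "t" (3): a world point X has camera coordinates R X + t. Camera axes: x right, y down, z forward; pixel columns grow to the right and rows downward; lengths in m; the calibration is good to about 2 mm. A picture is of the moment at which its call begins. get_calibration takes no time and is no camera call.
- env.job_done(): hands the job in, once; it reports no verdict.
The state is a dict: "clock": time; "joint_pos": joint angles; "joint_velocities": joint speeds; "joint_efforts": joint torques, N m; "tool_pos": TCP position; "orientation": TCP orientation; "contact_force": force on the tool from outside, world axes, zero at the start; "torque": the same for the moment, N m; "finger_gap": finger opening in m.
Only numpy, scipy, OpenCV 4.12 (cv2) and the standard library are available. Lean on these libraries where they do the work, as an engineer would, in place of code of your own. Each camera call takes 0.05 s, during which the arm holds its last target. There are 200 camera calls.

### The job

Fit the retaining ring on the wafer spinner as far as the hold: swing the clear guard up and set it down gently on its open stop, then take the red ring pliers, whose tips already stand in the ring's eyes on the blue stand, squeeze them right to their stop so that the ring is spread, and lift it off. Lower the spread ring squarely over the spindle end until it is level with the groove, and finish there still holding: pliers squeezed, ring spread and freely carried by the pliers round the groove, not snapped in and not leaning on the spindle. Leave the other things on the bench where they are.

Things in the scene. Friction and masses are not known exactly. Their poses are not given: they have to be found in the camera images.
- spinner: Wafer spinner fixed on the bench: pale grey base 186 x 184 mm, 50 mm high; origin under its centre on the bench, z up, front panel at -x. The steel spindle stands upright on its origin's axis, under the hinged guard. A dark flange 92 mm wide reaches 60 mm height, a brass sleeve 57 mm wide 72 mm.
- groove (a point): Middle of the ring groove on the spindle axis, 78 mm above the bench; axes as spinner. The groove is 42 mm wide, from 75 to 81 mm height; above it the spindle is 46 mm wide to 85.5 mm, then a cone narrows to 32 mm at 95.5 mm, then a 32 mm pilot ends at 110 mm.
- guard (a joint): Clear hood over the spindle, 172 mm deep, 170 wide, top 130 mm above the bench, 0.35 kg: 0 shut, 1.45 rad open on its stop. It swings up and back about a level hinge along the spinner's y, with light friction; past about 1.15 rad its weight carries it to the stop and keeps it there. Reaching the stop at over 1.3 rad/s is a slam.
- guard_hinge (a point): Middle of the guard's hinge line, 88 mm behind the spindle axis and 56 mm above the bench; its y axis is the hinge line.
- guard_handle (a point): Middle of the guard's black bar handle: round bar 11 mm thick, 110 mm long along the spinner's y, its middle 42 mm off the guard's front face; when shut it lies 128 mm in front of the spindle axis, 116 mm above the bench, that is 216 mm in front of the hinge and 60 mm above it.
- ring_stand: Blue stand fixed on the bench, 255 x 112 mm; origin on the bench below the pliers' pivot, x along the pliers from handles to tips. White ring nest 98 mm ahead, 14 mm high, with a 37 mm round boss 5 mm high inside the ring; a post under the pivot, and a white cross bar 101 mm behind it under the handle ends, top 41 mm.
- pliers: Red-handled ring pliers (0.2 kg) lying level on the stand. Origin in the pivot at the handles' mid-height, 48 mm above the bench at the start; x to the tips, y left, z up. Handles 14 mm high, flat sides, 28 to 116 mm behind the pivot. Jaws reach 70 mm ahead; the tips turn straight down: shoulders to 29.7 mm, footed pins to 36.5 mm below the origin.
- pliers_grip (a point): Where to take the pliers, 45 mm behind the pivot between the handles: there they measure about 54 mm over their outer sides at rest and 38 mm when squeezed to the stop, 34 mm under a hard grip (the sides are then about parallel). Squeezing takes about 15 N on each side, more holds them firmly on the stop screw.
- pliers_left (a joint): Turn of each pliers half: 0 at rest, 0.18 where they meet the stop screw, which gives a little (about 0.21 under 60 N); the tips go from 16 to 41 mm apart. Springs open when let go.
- ring: Dark open spring ring, 30 g, 4 mm thick. Relaxed inner diameter 44 mm (will not pass the spindle); spread fully it passes with 2 mm all round. Origin: centre of the relaxed ring's underside, 14 mm above the bench at the start; x away from the pliers (gap and eyes at -x), z up. Held on the pins only while spread; its middle plane then hangs about 32 mm below the pliers' origin.
- ring_centre (a point): Centre of the spread ring's opening at mid-thickness, 3.5 mm from the ring's origin towards the gap; when spread about 92 mm ahead of the pliers' pivot.
- eye_left (a point): Centre of the ring's left eye (7 mm hole), at mid-thickness; the eyes are 16 mm apart relaxed and 37 to 40 mm apart when spread to the stop.
- eye_right (a point): Centre of the ring's right eye, likewise.
- marker_2: White marker pen with a red cap, 134 mm long, 12 mm thick, a bystander.
- hex_key: Black bent hex key lying on the bench in front of the spinner, 78 x 29 mm, 5 mm thick, a bystander.
There are look-alikes about, which are no part of the job. Of the things that look like the ring, the smaller one is meant.

How it is judged:
By the outcome, as a careful person would: the job done as asked, in the order asked, and still so for the second after the job is handed in, while the arm keeps its last pose, push and grip.
It also fails if it takes over 58 s, if anything falls off the work surface, if the arm or the gripper's body presses on something with over 40 N, if the wrist force passes 120 N, or if a joint passes its speed limit or range.

## Working session

There is one attempt and no reset: what is moved stays moved. The work goes in short steps, Python scripts to look and compute and a shell command to move; the robot and the scene stay as the last step left them, time stands still between calls to the robot, and variables do not carry over. Pictures are saved under pics/ and viewed, about 8 in all and at most 12, crops included, and the job is handed in when it is done.

```bash
mkdir -p pics; python3 - <<'E'
from cell import env
import cv2,numpy as np
for n in("scene","top"):
    p,d=env.read_camera(n); cv2.imwrite(f"pics/{n}0.png",p[:,:,::-1]); np.save(f"pics/{n}0d.npy",d)
    c=env.get_calibration(n); print(n,np.round(c["camera_matrix"],1).tolist(),np.round(c["R"],4).tolist(),np.round(c["t"],4).tolist())
s=env.read_state(); print(s)
E
```

```text
scene [[469.5, 0.0, 260.0], [0.0, 469.5, 196.2], [0.0, 0.0, 1.0]] [[0.7982, -0.6024, -0.007], [-0.3544, -0.46, -0.8141], [0.4872, 0.6523, -0.5806]] [-0.31, 0.321, 0.6454]
top [[405.3, 0.0, 258.1], [0.0, 405.3, 193.4], [0.0, 0.0, 1.0]] [[0.0171, -0.999, 0.0411], [-0.998, -0.0195, -0.0596], [0.0603, -0.04, -0.9974]] [0.1216, 0.5229, 0.9184]
{'clock': 0.1, 'joint_pos': array([ 1.06069563e+00,  2.63500064e-01, -4.88710533e-02,  1.25936205e+00,
       -5.50025580e-06,  1.41552161e+00]), 'joint_velocities': array([-0.00014565, -0.00017651,  0.00291012, -0.00040317, -0.00035169,
        0.0006705 ]), 'joint_efforts': array([ 1.00640671e-03, -6.38573527e+01,  3.85064292e+01,  9.90165398e-03,
       -2.08983001e-04, -1.25814734e-05]), 'tool_pos': array([0.18227998, 0.492096  , 0.23086111]), 'orientation': array([-1.50379213e-04,  1.76483743e-01,  9.84303444e-01, -4.43633205e-04]), 'contact_force': array([ 0.30253014,  0.40497328, -0.03489692]), 'torque': array([ 0.00324961, -0.00922732, -0.05886926]), 'finger_gap': 0.08572794615500924}
```

View pics/scene0.png

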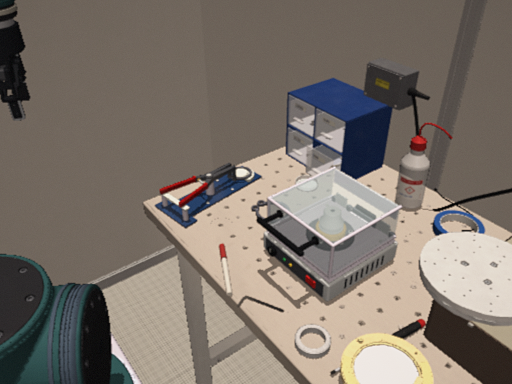

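View pics/top0.png

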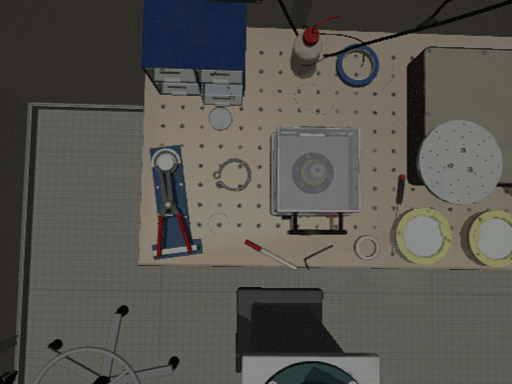

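Top view: spinner hood is at (316,172) with its bar handle at (318,228). There are two ring candidates: A, the ring under the pliers' tips on the blue stand's nest at (165,161), and B, a larger loose ring at (233,175). A fits, being smaller and held on the stand. I'll confirm in a crop.

```bash
cat > h.py <<'E'
import numpy as np,cv2
from cell import env
def cal(n):
    c=env.get_calibration(n); return np.array(c["camera_matrix"]),np.array(c["R"]),np.array(c["t"])
def onz(n,uv,z):
    K,R,t=cal(n); uv=np.atleast_2d(np.array(uv,float))
    r=(np.linalg.inv(K)@np.c_[uv,np.ones(len(uv))].T).T@R; C=-R.T@t
    return C+r*((z-C[2])/r[:,2])[:,None]
def px(n,X):
    K,R,t=cal(n); c=(R@np.atleast_2d(X).T).T+t; q=(K@c.T).T; return q[:,:2]/q[:,2:]
def tri(u1,u2):  # top, scene
    A=[];b=[]
    for n,u in(("top",u1),("scene",u2)):
        K,R,t=cal(n); r=R.T@np.linalg.inv(K)@np.array([*u,1.]); r/=np.linalg.norm(r); P=np.eye(3)-np.outer(r,r); A.append(P);b.append(P@(-R.T@t))
    return np.linalg.lstsq(np.vstack(A),np.hstack(b),rcond=None)[0]
E
python3 - <<'E'
from h import *
t=cv2.imread("pics/top0.png")
a=cv2.resize(t[140:265,140:260],None,fx=4,fy=4,interpolation=cv2.INTER_CUBIC)
b=cv2.resize(t[120:245,265:367],None,fx=3,fy=4,interpolation=cv2.INTER_CUBIC)
b=cv2.resize(t[120:245,267:347+20],(320,400),interpolation=cv2.INTER_CUBIC)
o=np.zeros((500,800,3),np.uint8); o[:,:480]=a; o[:400,480:]=b; cv2.imwrite("pics/c1.png",o)
hsv=cv2.cvtColor(t,cv2.COLOR_BGR2HSV)
red=(((hsv[...,0]<8)|(hsv[...,0]>172))&(hsv[...,1]>150)&(hsv[...,2]>70)).astype(np.uint8)
n,l,s,c=cv2.connectedComponentsWithStats(red)
for i in range(1,n):
    if s[i,4]>20: print("red",s[i],c[i])
# handles: dark in spinner region
g=t.max(2); m=np.zeros_like(g); m[205:240,280:355]=(g[205:240,280:355]<45); 
n,l,s,c=cv2.connectedComponentsWithStats(m)
for i in range(1,n):
    if s[i,4]>20: print("dark",s[i],c[i],cv2.minAreaRect(np.argwhere(l==i)[:,::-1].astype(np.float32)))
blue=((hsv[...,0]>100)&(hsv[...,0]<125)&(hsv[...,1]>110)).astype(np.uint8); blue[:,:140]=0;blue[:140]=0;blue[:,210:]=0
print("blue",cv2.minAreaRect(np.argwhere(blue)[:,::-1].astype(np.float32)))
E
```

```text
red [316  16  24  10  43] [326.39534884  19.23255814]
red [304  27  15  15 147] [310.28571429  34.92517007]
red [176 214  16  39 125] [183.696 232.472]
red [157 217   6  41 123] [159.04065041 236.38211382]
red [245 240  16  11  67] [252.62686567 245.02985075]
dark [282 212  65  23 402] [313.90049751 226.48258706] ((314.0, 223.0), (64.0, 22.0), 0.0)
blue ((177.4499969482422, 253.64999389648438), (215.24331665039062, 47.376155853271484), 81.8698959350586)
```

View pics/c1.png

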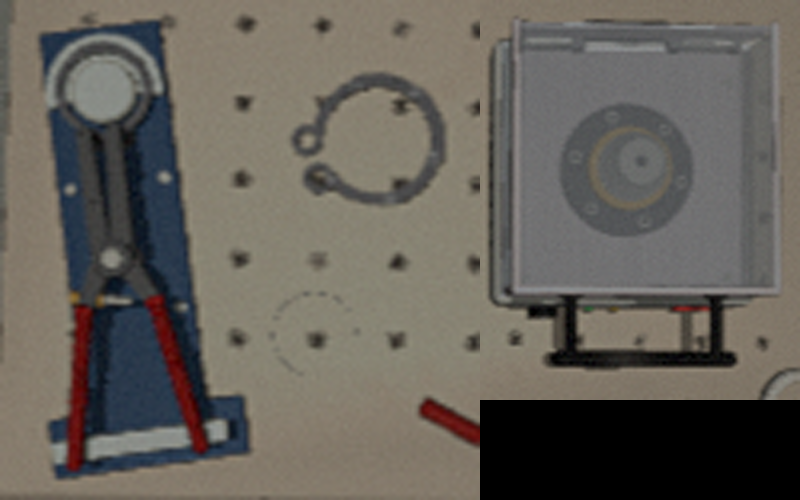

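The crop shows ring A at crop (102,88) with the pliers' jaws reaching into its eyes, pivot at (112,258). B is bigger and loose. So A is the ring meant.

```bash
python3 - <<'E'
from h import *
np.set_printoptions(precision=4,suppress=True)
A=lambda x,y:(140+x/4-.4,140+y/4-.4)
B=lambda x,y:(267+(x-480)/3.2-.35,120+y/3.2-.35)
def p(n,u,z): r=onz("top",[u],z)[0]; print(n,r); return r
f=p("flange",B(627,169),.06); p("pilot",B(641,161),.11)
h1=p("hL",B(548,359),.116);h2=p("hR",B(737,359),.116)
print("mid",(h1+h2)/2,np.linalg.norm(h1-h2),"yaw of -y..",np.arctan2(*(h1-h2)[:2]*[-1,1][::1]))
q=[p("hood",B(*u),.13) for u in((513,291),(779,293),(777,25),(516,22))]
print("c",np.mean(q,0)); 
for i in range(4): d=q[(i+1)%4]-q[i]; print(np.linalg.norm(d),np.degrees(np.arctan2(d[1],d[0])))
pv=p("pivot",A(112,258),.058); bs=p("boss",A(102,90),.019)
d=bs-pv; print("axis",np.degrees(np.arctan2(d[1],d[0])),np.hypot(*d[:2]))
c1=p("bar",A(52,455),.041);c2=p("bar2",A(228,430),.041); d=c1-c2;print(np.degrees(np.arctan2(d[1],d[0]))-90)
e1=p("he1",A(75,467),.055);e2=p("he2",A(203,450),.055); m=(e1+e2)/2; d=pv-m; print("mid ends",m,np.degrees(np.arctan2(d[1],d[0])),np.hypot(*d[:2]))
E
```

```text
flange [0.5663 0.0137 0.06  ]
pilot [0.5659 0.0134 0.11  ]
hL [0.4371 0.0731 0.116 ]
hR [ 0.439  -0.0485  0.116 ]
mid [0.4381 0.0123 0.116 ] 0.12157483115210514 yaw of -y.. 0.015693780500665007
hood [0.4797 0.0973 0.13  ]
hood [ 0.4815 -0.0715  0.13  ]
hood [ 0.653  -0.0699  0.13  ]
hood [0.6505 0.0978 0.13  ]
c [0.5662 0.0134 0.13  ]
0.16876099649302323 -89.40723741466509
0.1715459081885989 0.5445268374389545
0.1676778790751433 90.85128304011734
0.170793705462437 -179.8196127000762
pivot [0.4909 0.3284 0.058 ]
boss [0.5874 0.344  0.019 ]
axis 9.175495891661962 0.09774009274818989
bar [0.3831 0.3607 0.041 ]
bar2 [0.3981 0.2654 0.041 ]
8.903288959301094
he1 [0.3781 0.3453 0.055 ]
he2 [0.3882 0.2771 0.055 ]
mid ends [0.3831 0.3112 0.055 ] 9.090613520957152 0.1090916594055064
```

```bash
python3 -m crank '[{"fingers":-0.25,"spin":0.2193},{"fingers":-0.25,"spin":0.2193},{"fingers":-0.25,"spin":0.2193},{"fingers":-0.25,"spin":0.2193},{"fingers":-0.25,"spin":0.2193},{"fingers":-0.25,"spin":0.2193},{"fingers":-0.25,"spin":0.2193}]'
cat >> h.py <<'E'
def plan(target,yaw=None):
    """remaining shift in tool units to world target, plus spin to bring tool y to yaw (deg)"""
    from scipy.spatial.transform import Rotation as Ro
    s=env.read_state(); q=s["orientation"]; R=Ro.from_quat(np.r_[q[1:],q[0]]).as_matrix()
    y=np.degrees(np.arctan2(R[1,1],R[0,1])); d=R.T@(np.array(target)-s["tool_pos"])/.5
    print("t",round(s["clock"],2),"pos",s["tool_pos"].round(4),"yaw",round(y,2),"gap",round(s["finger_gap"],4),"F",s["contact_force"].round(1),"T",s["torque"].round(2),"shift",d.round(4), "" if yaw is None else ("spin",round((y-yaw)/45,4)))
E
python3 - <<'E'
from h import *
plan([.438,.0125,.16],.6)
d=np.load("pics/top0d.npy"); K,R,t=cal("top")
for n,(u,v) in dict(stand=(172,225),stand2=(175,235),plier=(168,204),nest=(165,162),bench=(220,215)).items():
    r=d[v,u]*np.linalg.inv(K)@[u,v,1]; print(n,(R.T@(r-t)).round(4))
E
```

```text
t 0.1 pos [0.1823 0.4921 0.2309] yaw 69.67 gap 0.0857 F [ 0.3  0.4 -0. ] T [ 0.   -0.01 -0.06] shift [-0.8129 -0.7216  0.1423] ('spin', np.float64(1.5349))
stand [0.4449 0.3263 0.0065]
stand2 [0.4222 0.3191 0.0052]
plier [0.4911 0.3278 0.0569]
nest [0.5875 0.3441 0.0198]
bench [0.4696 0.2177 0.0034]validation failed for argument at $[0]...
```

```bash
python3 -m crank '[{"fingers":-0.25,"x":0,"y":0,"z":0,"spin":0.2193},{"fingers":-0.25,"x":0,"y":0,"z":0,"spin":0.2193},{"fingers":-0.25,"x":0,"y":0,"z":0,"spin":0.2193},{"fingers":-0.25,"x":0,"y":0,"z":0,"spin":0.2193},{"fingers":-0.25,"x":0,"y":0,"z":0,"spin":0.2193},{"fingers":-0.25,"x":0,"y":0,"z":0,"spin":0.2193},{"fingers":-0.25,"x":0,"y":0,"z":0,"spin":0.2193}]'
python3 -c "
from h import *
plan([.438,.0125,.16],.6)"
```

```text
clock: 0.98
tool_pos: [0.1823, 0.4921, 0.231]
orientation: [0.0, 0.705, 0.709, -0.0]
contact_force: [0.2, 0.5, 0.0]
finger_gap: 0.0321
t 0.97 pos [0.1823 0.4921 0.231 ] yaw 0.27 gap 0.0321 F [0.2 0.5 0. ] T [-0.04  0.07 -0.02] shift [-0.9616  0.507   0.1424] ('spin', np.float64(-0.0074))
```

```bash
python3 -m crank '[{"fingers":-0.25,"x":-0.096,"y":0.051,"z":0,"spin":0},{"fingers":-0.25,"x":-0.096,"y":0.051,"z":0,"spin":0},{"fingers":-0.25,"x":-0.096,"y":0.051,"z":0,"spin":0},{"fingers":-0.25,"x":-0.096,"y":0.051,"z":0,"spin":0},{"fingers":-0.25,"x":-0.096,"y":0.051,"z":0,"spin":0},{"fingers":-0.25,"x":-0.096,"y":0.051,"z":0,"spin":0},{"fingers":-0.25,"x":-0.096,"y":0.051,"z":0,"spin":0},{"fingers":-0.25,"x":-0.096,"y":0.051,"z":0,"spin":0}]'
python3 -m crank '[{"fingers":-0.25,"x":-0.096,"y":0.05,"z":0.0,"spin":0},{"fingers":-0.25,"x":-0.096,"y":0.05,"z":0.0,"spin":0},{"fingers":-0.25,"x":0,"y":0,"z":0.07,"spin":0},{"fingers":-0.25,"x":0,"y":0,"z":0,"spin":0}]'
python3 -c "
from h import *
plan([.438,.0125,.095],.6)
p,d=env.read_camera('scene'); cv2.imwrite('pics/s1.png',cv2.resize(p[120:340,190:430,::-1],None,fx=3,fy=2.7,interpolation=cv2.INTER_CUBIC))"
```

```text
clock: 1.98
tool_pos: [0.3908, 0.1087, 0.2313]
orientation: [0.0, 0.703, 0.711, 0.0]
contact_force: [1.4, 1.2, 0.5]
finger_gap: 0.0323
clock: 2.48
tool_pos: [0.44, 0.0147, 0.1947]
orientation: [-0.002, 0.704, 0.71, -0.001]
contact_force: [-0.8, -0.3, 0.1]
finger_gap: 0.0322
t 2.48 pos [0.44   0.0147 0.1947] yaw 0.53 gap 0.0322 F [-0.8 -0.3  0.1] T [ 0.04 -0.03 -0.02] shift [-0.0046 -0.0031  0.1995] ('spin', np.float64(-0.0016))
```

View pics/s1.png

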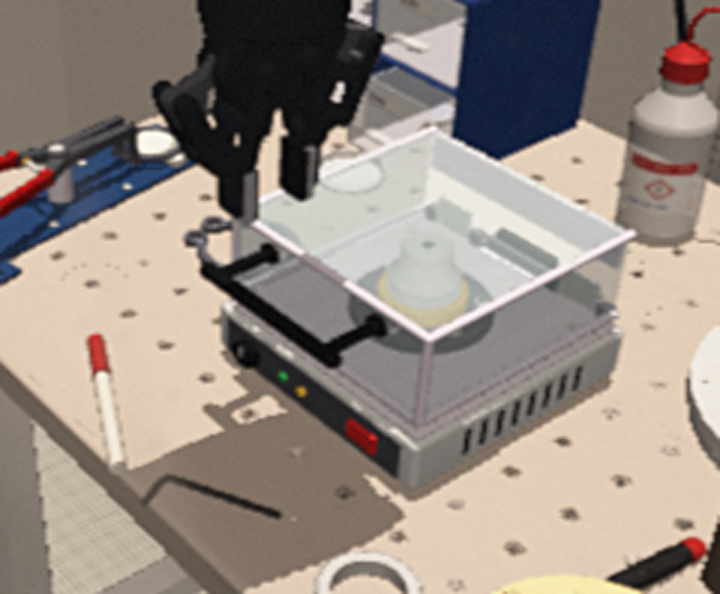

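The view shows the open fingers (crop 240–300,190) above the bar's middle, straddling it, and the hood shut. Lowering and gripping.

```bash
python3 -m crank '[{"fingers":-0.25,"x":-0.004,"y":-0.003,"z":0.05,"spin":0},{"fingers":-0.25,"x":0,"y":0,"z":0.05,"spin":0},{"fingers":-0.25,"x":0,"y":0,"z":0.05,"spin":0},{"fingers":-0.25,"x":0,"y":0,"z":0.045,"spin":0},{"fingers":-0.25,"x":0,"y":0,"z":0,"spin":0},{"fingers":-1,"x":0,"y":0,"z":0,"spin":0},{"fingers":-1,"x":0,"y":0,"z":0,"spin":0},{"fingers":-1,"x":0,"y":0,"z":0,"spin":0}]'
python3 -m crank '[{"fingers":-1,"x":0,"y":0,"z":0,"spin":0},{"fingers":-1,"x":0,"y":0,"z":0,"spin":0}]'
python3 - <<'E'
from h import *
s=env.read_state();p=s["tool_pos"];print(p,s["contact_force"],s["finger_gap"])
H=np.array([.654,.056]); g=np.array([p[0],.116]); r=g-H; print(r)
prev=r
import math
for i in range(1,25):
    a=1.44*i/24; c,s_=math.cos(a),math.sin(a); v=np.array([c*r[0]+s_*r[1],-s_*r[0]+c*r[1]])
    d=(v-prev)/.5; prev=v; print(i,round(a,2),"y %.3f z %.3f"%(d[0],-d[1]),v+H)
E
```

```text
clock: 3.52
tool_pos: [0.4375, 0.0133, 0.0997]
orientation: [-0.001, 0.703, 0.711, -0.001]
contact_force: [-16.7, 0.1, 13.8]
finger_gap: 0.0093
clock: 3.78
tool_pos: [0.4375, 0.0133, 0.0997]
orientation: [-0.001, 0.703, 0.711, -0.001]
contact_force: [-17.3, 0.6, 13.1]
finger_gap: 0.0089
[0.43746027 0.01327962 0.09968853] [-17.32955146   0.59459363  13.12095681] 0.008921282548358042
[-0.21653973  0.06      ]
1 0.06 y 0.008 z -0.026 [0.44144777 0.12887662]
2 0.12 y 0.010 z -0.025 [0.44620022 0.14149097]
3 0.18 y 0.011 z -0.025 [0.45170053 0.15379764]
4 0.24 y 0.012 z -0.024 [0.4579289  0.16575234]
5 0.3 y 0.014 z -0.023 [0.46486291 0.17731205]
6 0.36 y 0.015 z -0.022 [0.47247761 0.18843518]
7 0.42 y 0.017 z -0.021 [0.4807456  0.19908167]
8 0.48 y 0.018 z -0.020 [0.48963711 0.20921323]
9 0.54 y 0.019 z -0.019 [0.49912016 0.21879339]
10 0.6 y 0.020 z -0.018 [0.5091606  0.22778766]
11 0.66 y 0.021 z -0.017 [0.51972231 0.23616369]
12 0.72 y 0.022 z -0.015 [0.53076727 0.24389132]
13 0.78 y 0.023 z -0.014 [0.54225574 0.25094275]
14 0.84 y 0.024 z -0.013 [0.55414637 0.25729259]
15 0.9 y 0.024 z -0.011 [0.56639636 0.26291799]
16 0.96 y 0.025 z -0.010 [0.57896163 0.26779872]
17 1.02 y 0.026 z -0.008 [0.59179696 0.27191719]
18 1.08 y 0.026 z -0.007 [0.60485615 0.2752586 ]
19 1.14 y 0.026 z -0.005 [0.61809221 0.27781092]
20 1.2 y 0.027 z -0.004 [0.6314575  0.27956495]
21 1.26 y 0.027 z -0.002 [0.64490391 0.2805144 ]
22 1.32 y 0.027 z -0.000 [0.65838306 0.28065583]
23 1.38 y 0.027 z 0.001 [0.67184644 0.27998874]
24 1.44 y 0.027 z 0.003 [0.68524559 0.27851554]
```

```bash
python3 -m crank '[{"fingers":-1,"x":0,"y":0.008,"z":-0.026,"spin":0},{"fingers":-1,"x":0,"y":0.010,"z":-0.025,"spin":0},{"fingers":-1,"x":0,"y":0.011,"z":-0.025,"spin":0},{"fingers":-1,"x":0,"y":0.012,"z":-0.024,"spin":0},{"fingers":-1,"x":0,"y":0.014,"z":-0.023,"spin":0},{"fingers":-1,"x":0,"y":0.015,"z":-0.022,"spin":0}]'
python3 - <<'E'
from h import *
plan([.4725,.0135,.1884-.0163],.6)
E
```

```text
clock: 4.53
tool_pos: [0.4717, 0.0138, 0.1724]
orientation: [-0.002, 0.703, 0.711, -0.002]
contact_force: [-18.5, 0.6, 8.8]
finger_gap: 0.0088
t 4.53 pos [0.4717 0.0138 0.1724] yaw 0.61 gap 0.0088 F [-18.5   0.6   8.8] T [0.01 4.06 0.01] shift [-0.0005  0.0016  0.0006] ('spin', np.float64(0.0003))
```

```bash
python3 -m crank '[{"fingers":-1,"x":0,"y":0.017,"z":-0.021,"spin":0},{"fingers":-1,"x":0,"y":0.018,"z":-0.020,"spin":0},{"fingers":-1,"x":0,"y":0.019,"z":-0.019,"spin":0},{"fingers":-1,"x":0,"y":0.020,"z":-0.018,"spin":0},{"fingers":-1,"x":0,"y":0.021,"z":-0.017,"spin":0},{"fingers":-1,"x":0,"y":0.022,"z":-0.015,"spin":0},{"fingers":-1,"x":0,"y":0.023,"z":-0.014,"spin":0},{"fingers":-1,"x":0,"y":0.024,"z":-0.013,"spin":0}]'
python3 - <<'E'
from h import *
plan([.5541,.0135,.2573-.0163],.6)
p,d=env.read_camera('scene'); cv2.imwrite('pics/s2.png',cv2.resize(p[60:340,190:470,::-1],None,fx=2,fy=2,interpolation=cv2.INTER_CUBIC))
E
```

```text
clock: 5.52
tool_pos: [0.5563, 0.0147, 0.2426]
orientation: [0.0, 0.703, 0.711, 0.001]
contact_force: [-7.9, 2.2, 10.5]
finger_gap: 0.0088
t 5.53 pos [0.5563 0.0147 0.2426] yaw 0.62 gap 0.0088 F [-7.9  2.2 10.5] T [0.53 1.95 0.09] shift [-0.0024 -0.0044  0.0031] ('spin', np.float64(0.0005))
```

View pics/s2.png

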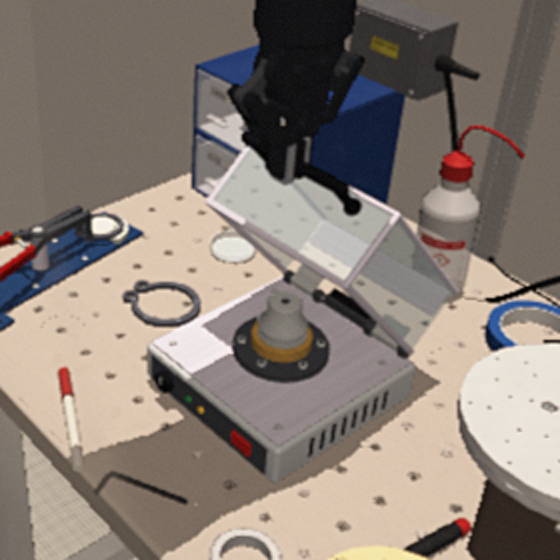

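The hood has swung up about 0.85 rad and is still held by its bar (crop 310,180). Continuing.

```bash
python3 -m crank '[{"fingers":-1,"x":0,"y":0.024,"z":-0.011,"spin":0},{"fingers":-1,"x":0,"y":0.025,"z":-0.010,"spin":0},{"fingers":-1,"x":0,"y":0.026,"z":-0.008,"spin":0},{"fingers":-1,"x":0,"y":0.026,"z":-0.007,"spin":0},{"fingers":-1,"x":0,"y":0.026,"z":-0.005,"spin":0},{"fingers":-1,"x":0,"y":0.027,"z":-0.004,"spin":0},{"fingers":-1,"x":0,"y":0.026,"z":-0.002,"spin":0},{"fingers":-1,"x":0,"y":0.020,"z":0,"spin":0}]'
python3 -m crank '[{"fingers":-1,"x":0,"y":0.02,"z":0.001,"spin":0},{"fingers":-1,"x":0,"y":0.013,"z":0.001,"spin":0},{"fingers":-1,"x":0,"y":0.010,"z":0.001,"spin":0},{"fingers":-1,"x":0,"y":0.006,"z":0.001,"spin":0},{"fingers":-1,"x":0,"y":0,"z":0,"spin":0}]'
python3 - <<'E'
from h import *
plan([.6875,.0135,.2775-.0163],.6)
E
```

```text
clock: 6.58
tool_pos: [0.6571, 0.0159, 0.2652]
orientation: [0.0, 0.703, 0.711, 0.001]
contact_force: [0.7, 1.7, -3.2]
finger_gap: 0.0082
clock: 7.2
tool_pos: [0.6819, 0.0162, 0.2626]
orientation: [0.0, 0.703, 0.711, 0.001]
contact_force: [0.9, 5.3, 4.5]
finger_gap: 0.0084
t 7.2 pos [0.6819 0.0162 0.2626] yaw 0.63 gap 0.0084 F [0.9 5.3 4.5] T [ 1.04 -0.26  0.02] shift [-0.0055  0.0112  0.0029] ('spin', np.float64(0.0007))
```

```bash
python3 -m crank '[{"fingers":-1,"x":0,"y":0.006,"z":0.001,"spin":0},{"fingers":-1,"x":0,"y":0.005,"z":0.001,"spin":0},{"fingers":-1,"x":0,"y":0.004,"z":0.001,"spin":0},{"fingers":-1,"x":0,"y":0,"z":0,"spin":0}]'
python3 - <<'E'
from h import *
plan([.6875,.0135,.2775-.0163],.6)
E
```

```text
clock: 7.7
tool_pos: [0.687, 0.0163, 0.2619]
orientation: [-0.001, 0.703, 0.711, -0.0]
contact_force: [-17.1, 5.5, 15.1]
finger_gap: 0.0087
t 7.7 pos [0.687  0.0163 0.2619] yaw 0.63 gap 0.0087 F [-17.1   5.5  15.1] T [ 0.83  3.44 -0.01] shift [-0.0055  0.0009  0.0013] ('spin', np.float64(0.0006))
```

```bash
python3 -m crank '[{"fingers":-0.3,"x":0,"y":0,"z":0,"spin":0},{"fingers":-0.3,"x":0,"y":0,"z":0,"spin":0},{"fingers":-0.3,"x":0,"y":0,"z":0,"spin":0},{"fingers":-0.3,"x":0,"y":0,"z":-0.03,"spin":0},{"fingers":-0.3,"x":0,"y":0,"z":-0.06,"spin":0},{"fingers":-0.3,"x":0,"y":0,"z":-0.06,"spin":0}]'
python3 -m crank '[{"fingers":0.7,"x":0.09,"y":-0.075,"z":0,"spin":0},{"fingers":0.7,"x":0.09,"y":-0.075,"z":0,"spin":0},{"fingers":0.7,"x":0.09,"y":-0.075,"z":0,"spin":0},{"fingers":0.7,"x":0.09,"y":-0.075,"z":0,"spin":0},{"fingers":0.7,"x":0.09,"y":-0.075,"z":0,"spin":0},{"fingers":0.7,"x":0.09,"y":-0.075,"z":0,"spin":0},{"fingers":0.7,"x":0,"y":0,"z":0,"spin":-0.22},{"fingers":0.7,"x":0,"y":0,"z":0,"spin":-0.22}]'
python3 -m crank '[{"fingers":0.7,"x":0,"y":0,"z":0,"spin":-0.22},{"fingers":0.7,"x":0,"y":0,"z":0,"spin":-0.22},{"fingers":0.7,"x":0,"y":0,"z":0,"spin":-0.22},{"fingers":0.7,"x":0,"y":0,"z":0,"spin":-0.22},{"fingers":0.7,"x":0,"y":0,"z":0,"spin":-0.22},{"fingers":0.7,"x":0,"y":0,"z":0,"spin":-0.22},{"fingers":0.7,"x":0,"y":0,"z":0,"spin":-0.22},{"fingers":0.7,"x":0,"y":0,"z":0,"spin":-0.2}]'
python3 - <<'E'
from h import *
plan([.4466,.3214,.12],99.1)
p,d=env.read_camera('scene'); cv2.imwrite('pics/s3.png',cv2.resize(p[60:340,150:470,::-1],None,fx=2,fy=2,interpolation=cv2.INTER_CUBIC))
E
```

```text
clock: 8.45
tool_pos: [0.6887, 0.0154, 0.3357]
orientation: [0.0, 0.703, 0.711, -0.0]
contact_force: [1.0, 0.4, 0.6]
finger_gap: 0.0299
clock: 9.45
tool_pos: [0.4606, 0.2838, 0.335]
orientation: [0.0, 0.568, 0.823, 0.0]
contact_force: [0.0, 0.2, 0.2]
finger_gap: 0.0721
clock: 10.45
tool_pos: [0.4612, 0.2832, 0.3348]
orientation: [0.0, -0.078, 0.997, -0.0]
contact_force: [0.4, -0.0, -0.9]
finger_gap: 0.0726
t 10.45 pos [0.4612 0.2832 0.3348] yaw 99.0 gap 0.0726 F [ 0.4 -0.  -0.9] T [ 0.01 -0.   -0.03] shift [0.0169 0.0801 0.4297] ('spin', np.float64(-0.0023))
```

View pics/s3.png

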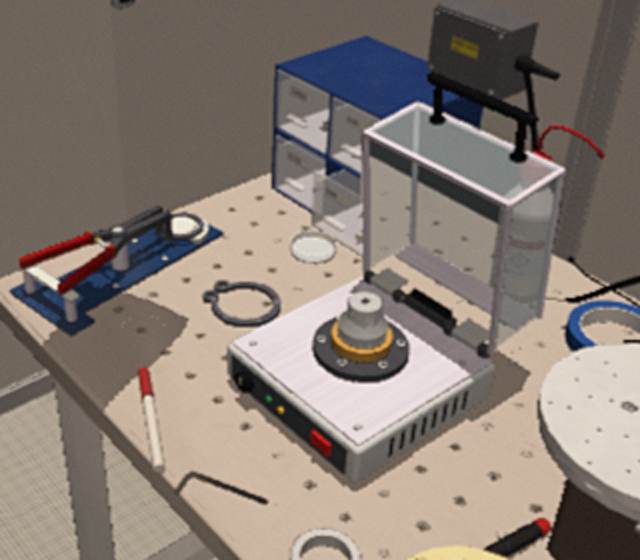

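Guard stands open on its stop (bar at crop 480,100), spindle clear, the rest undisturbed. Now the pliers.

```bash
python3 -m crank '[{"fingers":0.7,"x":0.017,"y":0.08,"z":0,"spin":0},{"fingers":0.7,"x":0,"y":0,"z":0.11,"spin":0},{"fingers":0.7,"x":0,"y":0,"z":0.11,"spin":0},{"fingers":0.7,"x":0,"y":0,"z":0.11,"spin":0},{"fingers":0.7,"x":0,"y":0,"z":0.1,"spin":0},{"fingers":0.7,"x":0,"y":0,"z":0,"spin":0}]'
python3 - <<'E'
from h import *
plan([.4466,.3214,.027],99.1)
p,d=env.read_camera('top'); cv2.imwrite('pics/top1.png',p[:,:,::-1]); p2,d=env.read_camera('scene'); cv2.imwrite('pics/scene1.png',p2[:,:,::-1])
a=cv2.resize(p[140:265,140:260,::-1],(384,400),interpolation=cv2.INTER_CUBIC)
b=cv2.resize(p2[150:240,150:243,::-1],(400,400),interpolation=cv2.INTER_CUBIC)
cv2.imwrite('pics/c4.png',np.hstack([a,b]))
E
```

```text
clock: 11.25
tool_pos: [0.4449, 0.3205, 0.1175]
orientation: [-0.003, -0.075, 0.997, -0.001]
contact_force: [-0.0, -0.6, 1.5]
finger_gap: 0.0728
t 11.25 pos [0.4449 0.3205 0.1175] yaw 98.57 gap 0.0728 F [-0.  -0.6  1.5] T [ 0.03 -0.01 -0.02] shift [-0.0046  0.0017  0.181 ] ('spin', np.float64(-0.0118))
```

View pics/c4.png

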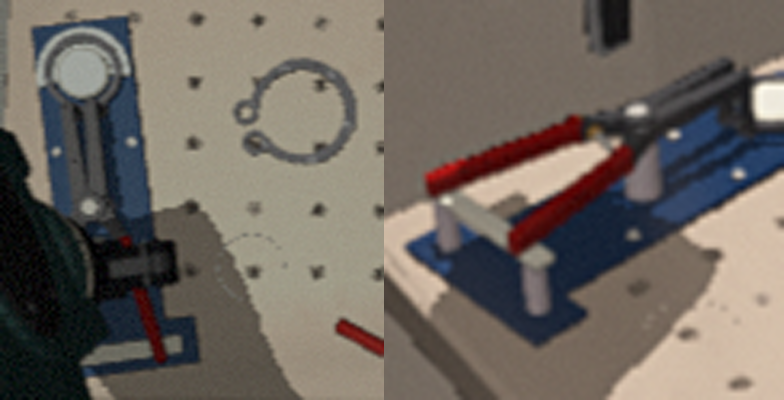

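The gripper sits over the handles just behind the pivot (left crop 135,265); the pliers and ring are unmoved. Descending and squeezing.

```bash
python3 -m crank '[{"fingers":0.7,"x":-0.004,"y":0.002,"z":0.05,"spin":-0.012},{"fingers":0.7,"x":0,"y":0,"z":0.05,"spin":0},{"fingers":0.7,"x":0,"y":0,"z":0.05,"spin":0},{"fingers":0.7,"x":0,"y":0,"z":0.03,"spin":0},{"fingers":0.7,"x":0,"y":0,"z":0,"spin":0}]'
python3 -c "
from h import *
plan([.4466,.3214,.027],99.1)"
```

```text
clock: 11.98
tool_pos: [0.4489, 0.3229, 0.0304]
orientation: [0.0, -0.08, 0.997, 0.0]
contact_force: [-1.1, 0.0, -0.4]
finger_gap: 0.0729
t 11.97 pos [0.4489 0.3229 0.0304] yaw 99.21 gap 0.0729 F [-1.1  0.  -0.4] T [-0.02 -0.03 -0.01] shift [ 0.005  -0.0022  0.0068] ('spin', np.float64(0.0025))
```

```bash
python3 -m crank '[{"fingers":0.7,"x":0.004,"y":-0.002,"z":0.006,"spin":0},{"fingers":0.7,"x":0,"y":0,"z":0,"spin":0},{"fingers":0.35,"x":0,"y":0,"z":0,"spin":0},{"fingers":0.2,"x":0,"y":0,"z":0,"spin":0},{"fingers":0.1,"x":0,"y":0,"z":0,"spin":0},{"fingers":0.0,"x":0,"y":0,"z":0,"spin":0},{"fingers":-0.1,"x":0,"y":0,"z":0,"spin":0},{"fingers":-0.2,"x":0,"y":0,"z":0,"spin":0}]'
python3 -m crank '[{"fingers":-1,"x":0,"y":0,"z":0,"spin":0},{"fingers":-1,"x":0,"y":0,"z":0,"spin":0},{"fingers":-1,"x":0,"y":0,"z":0,"spin":0},{"fingers":-1,"x":0,"y":0,"z":0,"spin":0}]'
python3 -c "
from h import *
plan([.4466,.3214,.027],99.1)"
```

```text
clock: 12.98
tool_pos: [0.4478, 0.3219, 0.0284]
orientation: [0.002, -0.08, 0.997, 0.0]
contact_force: [-1.8, -2.5, 19.3]
finger_gap: 0.0348
clock: 13.48
tool_pos: [0.4479, 0.322, 0.0285]
orientation: [0.002, -0.08, 0.997, 0.001]
contact_force: [-2.0, -2.2, 20.8]
finger_gap: 0.0344
t 13.47 pos [0.4479 0.322  0.0285] yaw 99.23 gap 0.0344 F [-2.  -2.2 20.8] T [-0.4   0.29 -0.02] shift [ 0.0027 -0.0007  0.0031] ('spin', np.float64(0.0028))
```

Squeezed to the stop (gap 34.4 mm). Lifting straight.

```bash
python3 -m crank '[{"fingers":-1,"x":0,"y":0,"z":-0.006,"spin":0},{"fingers":-1,"x":0,"y":0,"z":-0.01,"spin":0},{"fingers":-1,"x":0,"y":0,"z":-0.02,"spin":0},{"fingers":-1,"x":0,"y":0,"z":-0.04,"spin":0},{"fingers":-1,"x":0,"y":0,"z":-0.06,"spin":0},{"fingers":-1,"x":0,"y":0,"z":-0.06,"spin":0},{"fingers":-1,"x":0,"y":0,"z":-0.05,"spin":0},{"fingers":-1,"x":0,"y":0,"z":0,"spin":0}]'
python3 - <<'E'
from h import *
plan([.4309,-.0078,.16],99.1)
p,d=env.read_camera('top'); cv2.imwrite('pics/top2.png',p[:,:,::-1]); p2,d2=env.read_camera('scene'); cv2.imwrite('pics/scene2.png',p2[:,:,::-1]); np.save('pics/d2.npy',np.stack([d,d2]))
a=cv2.resize(p[130:255,135:255,::-1],(480,500),interpolation=cv2.INTER_CUBIC)
b=cv2.resize(p2[110:220,170:250,::-1],(320,440),interpolation=cv2.INTER_CUBIC)
o=np.zeros((500,800,3),np.uint8);o[:,:480]=a;o[:440,480:]=b
cv2.imwrite('pics/c5.png',o)
E
```

```text
clock: 14.48
tool_pos: [0.4474, 0.3218, 0.1515]
orientation: [0.001, -0.081, 0.997, 0.001]
contact_force: [0.4, -0.3, -2.5]
finger_gap: 0.0337
t 14.47 pos [0.4474 0.3218 0.1515] yaw 99.24 gap 0.0337 F [ 0.4 -0.3 -2.5] T [-0.01  0.05  0.02] shift [ 0.1384 -0.6454 -0.018 ] ('spin', np.float64(0.0031))
```

View pics/c5.png

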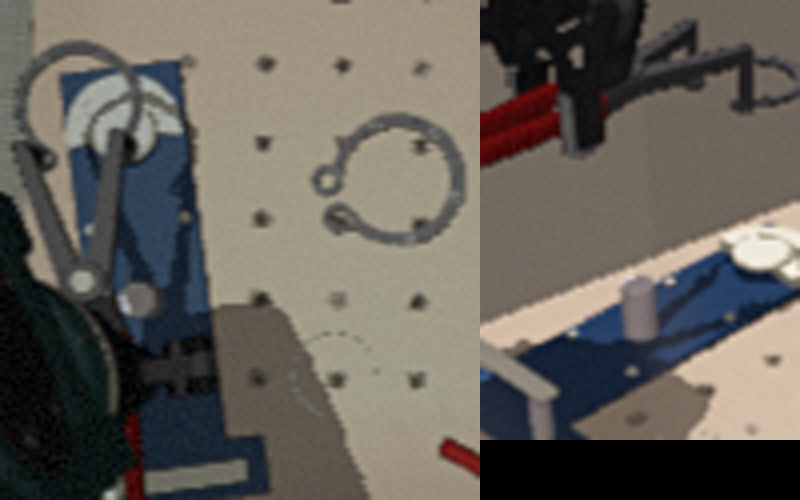

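The ring hangs spread on both tips (left crop circle at 85,105; eyes at 35,155 and 120,140) and the stand's nest is empty. Carrying it over.

```bash
python3 -m crank '[{"fingers":-1,"x":0.012,"y":-0.05,"z":0,"spin":0},{"fingers":-1,"x":0.022,"y":-0.1,"z":0,"spin":0},{"fingers":-1,"x":0.022,"y":-0.1,"z":0,"spin":0},{"fingers":-1,"x":0.022,"y":-0.1,"z":0,"spin":0},{"fingers":-1,"x":0.022,"y":-0.1,"z":0,"spin":0},{"fingers":-1,"x":0.022,"y":-0.1,"z":0,"spin":0},{"fingers":-1,"x":0.015,"y":-0.095,"z":0,"spin":0},{"fingers":-1,"x":0,"y":0,"z":0,"spin":0}]'
python3 -m crank '[{"fingers":-1,"x":0,"y":0,"z":0,"spin":0},{"fingers":-1,"x":0,"y":0,"z":0,"spin":0},{"fingers":-1,"x":0,"y":0,"z":0,"spin":0}]'
python3 - <<'E'
from h import *
plan([.4314,-.0077,.1515],99.1)
p,d=env.read_camera('top'); cv2.imwrite('pics/top3.png',p[:,:,::-1]); p2,d2=env.read_camera('scene'); cv2.imwrite('pics/scene3.png',p2[:,:,::-1]); np.save('pics/d3.npy',np.stack([d,d2]))
a=cv2.resize(p[140:205,285:345,::-1],(400,433),interpolation=cv2.INTER_CUBIC)
c=px("scene",[[.566,.0135,.12]])[0].astype(int); print(c)
b=cv2.resize(p2[c[1]-40:c[1]+40,c[0]-40:c[0]+40,::-1],(400,400),interpolation=cv2.INTER_CUBIC)
o=np.zeros((433,800,3),np.uint8);o[:,:400]=a;o[:400,400:]=b
cv2.imwrite('pics/c6.png',o)
E
```

```text
clock: 15.58
tool_pos: [0.4302, -0.0104, 0.1488]
orientation: [-0.001, -0.078, 0.997, -0.0]
contact_force: [0.0, 0.2, -2.2]
finger_gap: 0.0336
clock: 15.95
tool_pos: [0.4307, -0.0071, 0.1496]
orientation: [-0.0, -0.081, 0.997, 0.0]
contact_force: [-0.4, -0.8, -2.6]
finger_gap: 0.0335
t 15.95 pos [ 0.4307 -0.0071  0.1496] yaw 99.32 gap 0.0335 F [-0.4 -0.8 -2.6] T [-0.05  0.02 -0.01] shift [-0.0012 -0.0014 -0.0037] ('spin', np.float64(0.0049))
[332 205]
```

View pics/c6.png

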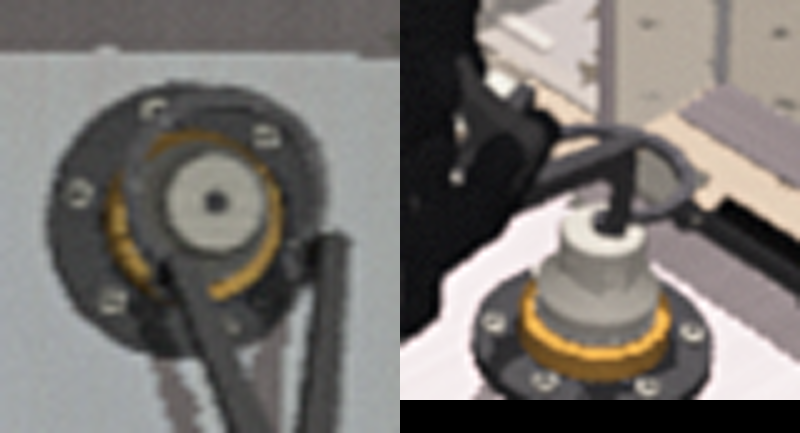

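Ring is over the spindle, roughly concentric (left crop: ring about 130–300 px, pilot at 215,200; right crop: ring around (630,170) above the pilot at (605,225)). Measuring with depth.

```bash
cat >> h.py <<'E'
from scipy.optimize import least_squares
def cloud(n,d):
    K,R,t=cal(n); v,u=np.nonzero(d>0); z=d[v,u]; r=(np.linalg.inv(K)@np.c_[u,v,np.ones(len(u))].T*z).T
    return (r-t)@R,u,v
def circ(P):
    f=lambda q:np.hypot(P[:,0]-q[0],P[:,1]-q[1])-q[2]
    r=least_squares(f,[.566,.0135,.03],loss="soft_l1",f_scale=.002); return r.x.round(4),np.abs(f(r.x)).mean().round(4)
E
python3 - <<'E'
from h import *
D=np.load('pics/d3.npy')
for i,n in enumerate(("top","scene")):
    P,u,v=cloud(n,D[i]); 
    near=np.hypot(P[:,0]-.566,P[:,1]-.0135)
    m=(near<.055)&(P[:,2]>.118)&(P[:,2]<.175); Q=P[m]; print(n,m.sum(),np.histogram(Q[:,2],bins=np.arange(.118,.178,.004)))
    r=Q[Q[:,2]<.148]; r=r[r[:,0]>.555]
    if len(r)>20:
        print(circ(r)); A=np.c_[r[:,:2]-[.566,.0135],np.ones(len(r))]; print("plane",np.linalg.lstsq(A,r[:,2],rcond=None)[0].round(4))
    for lo,hi,rr in((.104,.116,.025),(.082,.09,.04),(.068,.076,.04),(.056,.064,.06)):
        q=P[(near<rr)&(P[:,2]>lo)&(P[:,2]<hi)]; print(lo,len(q),q.mean(0).round(4) if len(q) else'', (q.max(0)+q.min(0)).round(4)/2 if len(q) else '')
E
```

```text
top 433 (array([  0,   0,   3,  78, 138,   9,   2,   5,   1,   4,   4,  13,  62,
       111]), array([0.118, 0.122, 0.126, 0.13 , 0.134, 0.138, 0.142, 0.146, 0.15 ,
       0.154, 0.158, 0.162, 0.166, 0.17 , 0.174]))
(array([0.5669, 0.0142, 0.0286]), np.float64(0.0015))
plane [-0.0593 -0.0046  0.135 ]
0.104 185 [0.5656 0.013  0.1088] [0.5659  0.01265 0.1082 ]
0.082 60 [0.5687 0.0096 0.0873] [0.56675 0.0112  0.086  ]
0.068 120 [0.5641 0.0151 0.071 ] [0.56625 0.0122  0.07145]
0.056 604 [0.5634 0.0189 0.0593] [0.5665  0.01285 0.06   ]
scene 366 (array([ 0,  0,  4, 73, 97, 11,  9,  9,  8, 11,  5, 26, 35, 78]), array([0.118, 0.122, 0.126, 0.13 , 0.134, 0.138, 0.142, 0.146, 0.15 ,
       0.154, 0.158, 0.162, 0.166, 0.17 , 0.174]))
(array([0.5659, 0.0115, 0.0285]), np.float64(0.0016))
plane [-0.0331 -0.0143  0.1342]
0.104 130 [0.5603 0.0078 0.1086] [0.56355 0.0106  0.10785]
0.082 123 [0.555  0.0006 0.0865] [0.56325 0.00835 0.08615]
0.068 213 [5.542e-01 4.000e-04 7.190e-02] [0.56445 0.00925 0.072  ]
0.056 648 [ 0.5536 -0.      0.0598] [0.5645  0.01065 0.06   ]
```

```bash
python3 -m crank '[{"fingers":-1,"x":0.002,"y":-0.002,"z":0.015,"spin":0},{"fingers":-1,"x":0,"y":0,"z":0.015,"spin":0},{"fingers":-1,"x":0,"y":0,"z":0.015,"spin":0},{"fingers":-1,"x":0,"y":0,"z":0.01,"spin":0},{"fingers":-1,"x":0,"y":0,"z":0,"spin":0},{"fingers":-1,"x":0,"y":0,"z":0,"spin":0},{"fingers":-1,"x":0,"y":0,"z":0,"spin":0},{"fingers":-1,"x":0,"y":0,"z":0,"spin":0}]'
cat > m.py <<'E'
from h import *
import sys
plan([.43,-.008,.1],99.1)
zr=float(sys.argv[1])
S=np.array([.5662,.0132])
for n in("top","scene"):
    D=np.stack([env.read_camera(n)[1] for _ in range(3)]); d=np.median(D,0); P,u,v=cloud(n,d)
    P2=P[:,:2]-S; near=np.hypot(*P2.T)
    r=P[(near>.0235)&(near<.036)&(abs(P[:,2]-zr)<.006)&(P2[:,0]>-.018)]
    for _ in range(4):
        A=np.c_[r[:,:2]-S,np.ones(len(r))]; c=np.linalg.lstsq(A,r[:,2],rcond=None)[0]; e=abs(r[:,2]-A@c); r0=r; r=r[e<max(.0015,2*np.median(e))]
    print(n,"ring n",len(r),"circle",*circ(r),"plane",c.round(4),"res",e.mean().round(4))
    # jaws/handles: along the pliers axis
    a=np.array([np.cos(.16),np.sin(.16)]); L=P2@a+.092; W=P2@np.array([-a[1],a[0]])
    j=(L>5e-3)&(L<.068)&(abs(W)<.03)&(abs(P[:,2]-zr-.036)<.009)
    if j.sum()>20: print("  jaw",j.sum(),"slope,z@pivot",np.polyfit(L[j],P[j,2],1).round(4))
    for z,rr in((.11,.0155),(.06,.045)):
        q=P[(near<rr*1.3)&(abs(P[:,2]-z)<.004)]; print("  spindle",z,len(q),q.mean(0).round(4),((q.max(0)+q.min(0))/2).round(4))
np.save("pics/d_last.npy",d)
E
python3 m.py .106
```

```text
clock: 17.05
tool_pos: [0.43, -0.0091, 0.1224]
orientation: [0.0, -0.08, 0.997, -0.0]
contact_force: [0.0, 0.7, -1.9]
finger_gap: 0.0336
t 17.05 pos [ 0.43   -0.0091  0.1224] yaw 99.23 gap 0.0336 F [ 0.   0.7 -1.9] T [-0.04  0.06 -0.03] shift [-0.0003  0.0022  0.0448] ('spin', np.float64(0.0029))
top ring n 148 circle [0.5666 0.012  0.0285] 0.0016 plane [-0.0612 -0.0122  0.1074] res 0.0006
  jaw 378 slope,z@pivot [-0.0463  0.1452]
  spindle 0.11 183 [0.5657 0.0128 0.1091] [0.566  0.0129 0.1091]
  spindle 0.06 585 [0.5636 0.0214 0.0594] [0.5664 0.0125 0.06  ]
scene ring n 117 circle [0.5649 0.0101 0.029 ] 0.0018 plane [-0.0561 -0.015   0.1076] res 0.0005
  jaw 201 slope,z@pivot [0.0113 0.1409]
  spindle 0.11 38 [0.5654 0.0057 0.1088] [0.5643 0.0098 0.1084]
  spindle 0.06 607 [ 0.5534 -0.0042  0.0597] [0.5646 0.0074 0.06  ]
```

```bash
python3 - <<'E'
from h import *
def jaw(P,piv,th,z0,name):
    a=np.array([np.cos(th),np.sin(th)]); d=P[:,:2]-piv; L=d@a; W=d@[-a[1],a[0]]
    for lo,hi in((.01,.03),(.03,.05),(.05,.068)):
        j=(L>lo)&(L<hi)&(abs(W)<.028)&(abs(P[:,2]-z0)<.012); z=np.sort(P[j,2]); print(name,lo,hi,j.sum(),"p50 %.4f p75 %.4f"%(np.median(z),np.percentile(z,75)))
    j=(np.hypot(L,W)<.005)&(abs(P[:,2]-z0)<.02); print("  pivot",j.sum(),np.median(P[j,2]).round(4))
P,_,_=cloud("top",np.load("pics/top0d.npy")); jaw(P,[.491,.3285],.159,.052,"start")
d=np.median([env.read_camera("top")[1] for _ in range(3)],0); P,_,_=cloud("top",d); jaw(P,[.4746,-.0022],.16,.146,"now")
a=P[(np.hypot(P[:,0]-.566,P[:,1]-.013)<.043)&(abs(P[:,2]-.06)<.003)]; print("flange slope",np.linalg.lstsq(np.c_[a[:,:2]-[.566,.013],np.ones(len(a))],a[:,2],rcond=None)[0])
E
```

```text
start 0.01 0.03 104 p50 0.0529 p75 0.0537
start 0.03 0.05 93 p50 0.0516 p75 0.0530
start 0.05 0.068 73 p50 0.0515 p75 0.0528
  pivot 18 0.0557
now 0.01 0.03 134 p50 0.1447 p75 0.1454
now 0.03 0.05 118 p50 0.1435 p75 0.1443
now 0.05 0.068 93 p50 0.1432 p75 0.1439
  pivot 21 0.1482
flange slope [0.00470963 0.00173733 0.05937091]
```

```bash
python3 -m crank '[{"fingers":-1,"x":0.0007,"y":0.0017,"z":0.006,"spin":0},{"fingers":-1,"x":0,"y":0,"z":0.007,"spin":0},{"fingers":-1,"x":0,"y":0,"z":0.007,"spin":0},{"fingers":-1,"x":0,"y":0,"z":0,"spin":0},{"fingers":-1,"x":0,"y":0,"z":0,"spin":0},{"fingers":-1,"x":0,"y":0,"z":0,"spin":0},{"fingers":-1,"x":0,"y":0,"z":0,"spin":0}]'
python3 m.py .097
```

```text
clock: 18.38
tool_pos: [0.4295, -0.0083, 0.1124]
orientation: [0.0, -0.081, 0.997, -0.0]
contact_force: [0.2, -0.4, -1.8]
finger_gap: 0.0339
t 18.38 pos [ 0.4295 -0.0083  0.1124] yaw 99.23 gap 0.0339 F [ 0.2 -0.4 -1.8] T [ 0.03  0.04 -0.01] shift [-0.0011  0.0004  0.0247] ('spin', np.float64(0.003))
top ring n 137 circle [0.5667 0.013  0.0285] 0.0014 plane [-0.0505 -0.0043  0.0972] res 0.0006
  jaw 368 slope,z@pivot [-0.0465  0.1352]
  spindle 0.11 183 [0.5657 0.0128 0.109 ] [0.5661 0.0128 0.1096]
  spindle 0.06 569 [0.5648 0.0208 0.0594] [0.5664 0.0124 0.0601]
scene ring n 84 circle [0.5647 0.0116 0.0294] 0.0018 plane [-0.0597 -0.0113  0.0978] res 0.0005
  jaw 196 slope,z@pivot [0.0132 0.131 ]
  spindle 0.11 85 [0.5672 0.0132 0.1093] [0.565  0.0103 0.109 ]
  spindle 0.06 565 [ 0.5536 -0.0079  0.0597] [0.565  0.0034 0.0599]
```

```bash
python3 -m crank '[{"fingers":-1,"x":0.0006,"y":0,"z":0.004,"spin":0},{"fingers":-1,"x":0,"y":0,"z":0.005,"spin":0},{"fingers":-1,"x":0,"y":0,"z":0.005,"spin":0},{"fingers":-1,"x":0,"y":0,"z":0.004,"spin":0},{"fingers":-1,"x":0,"y":0,"z":0,"spin":0},{"fingers":-1,"x":0,"y":0,"z":0,"spin":0}]'
python3 m.py .089
python3 - <<'E'
from h import *
p,d=env.read_camera('top'); p2,d2=env.read_camera('scene')
a=cv2.resize(p[145:200,288:342,::-1],(400,407),interpolation=cv2.INTER_CUBIC)
b=cv2.resize(p2[185:250,300:365,::-1],(400,400),interpolation=cv2.INTER_CUBIC)
o=np.zeros((407,800,3),np.uint8);o[:,:400]=a;o[:400,400:]=b
cv2.imwrite('pics/c7.png',cv2.convertScaleAbs(o,alpha=1.4,beta=15))
E
```

```text
clock: 19.42
tool_pos: [0.4292, -0.0083, 0.1033]
orientation: [0.0, -0.08, 0.997, -0.0]
contact_force: [0.5, 0.1, -2.4]
finger_gap: 0.0334
t 19.43 pos [ 0.4292 -0.0083  0.1033] yaw 99.23 gap 0.0334 F [ 0.5  0.1 -2.4] T [0.02 0.06 0.05] shift [-0.0017  0.0004  0.0066] ('spin', np.float64(0.003))
top ring n 139 circle [0.5659 0.0129 0.0285] 0.0015 plane [-0.0487  0.0019  0.0884] res 0.0006
  jaw 350 slope,z@pivot [-0.0412  0.126 ]
  spindle 0.11 182 [0.5658 0.0129 0.1089] [0.566  0.0129 0.109 ]
  spindle 0.06 582 [0.5661 0.0198 0.0593] [0.5665 0.0124 0.06  ]
scene ring n 80 circle [0.5645 0.0112 0.0292] 0.0017 plane [-0.0452 -0.0046  0.0887] res 0.0005
  jaw 189 slope,z@pivot [0.0282 0.1215]
  spindle 0.11 135 [0.5648 0.0112 0.1092] [0.5648 0.0101 0.1086]
  spindle 0.06 525 [ 0.5542 -0.0103  0.0597] [ 0.564  -0.0014  0.0599]
```

View pics/c7.png

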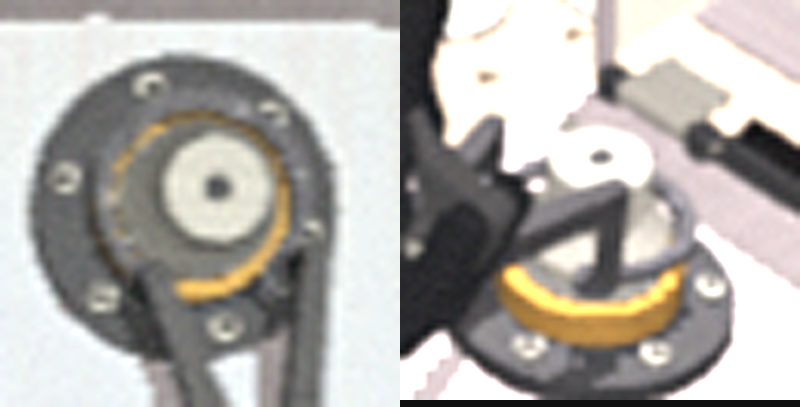

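The spread ring encircles the spindle below the pilot top, with sleeve visible through it on all sides (left crop about 195,205) and no contact. Last lowering of 9 mm.

```bash
python3 -m crank '[{"fingers":-1,"x":0,"y":0,"z":0.004,"spin":0},{"fingers":-1,"x":0,"y":0,"z":0.005,"spin":0},{"fingers":-1,"x":0,"y":0,"z":0.005,"spin":0},{"fingers":-1,"x":0,"y":0,"z":0.004,"spin":0},{"fingers":-1,"x":0,"y":0,"z":0,"spin":0},{"fingers":-1,"x":0,"y":0,"z":0,"spin":0},{"fingers":-1,"x":0,"y":0,"z":0,"spin":0}]'
python3 m.py .080
python3 - <<'E'
from h import *
p,d=env.read_camera('top'); p2,d2=env.read_camera('scene')
a=cv2.resize(p[145:200,288:342,::-1],(400,407),interpolation=cv2.INTER_CUBIC)
b=cv2.resize(p2[190:255,300:365,::-1],(400,400),interpolation=cv2.INTER_CUBIC)
o=np.zeros((407,800,3),np.uint8);o[:,:400]=a;o[:400,400:]=b
cv2.imwrite('pics/c8.png',cv2.convertScaleAbs(o,alpha=1.4,beta=15))
E
```

```text
clock: 20.7
tool_pos: [0.4292, -0.0083, 0.0944]
orientation: [0.0, -0.08, 0.997, -0.0]
contact_force: [-0.0, -0.4, -2.4]
finger_gap: 0.0338
t 20.7 pos [ 0.4292 -0.0083  0.0944] yaw 99.23 gap 0.0338 F [-0.  -0.4 -2.4] T [0.01 0.03 0.08] shift [-0.0017  0.0004 -0.0113] ('spin', np.float64(0.0029))
top ring n 128 circle [0.5655 0.0128 0.0286] 0.0015 plane [-0.0402 -0.0099  0.0794] res 0.0006
  jaw 345 slope,z@pivot [-0.0399  0.117 ]
  spindle 0.11 183 [0.5656 0.0128 0.1089] [0.566  0.013  0.1093]
  spindle 0.06 585 [0.5678 0.0186 0.0593] [0.5664 0.0133 0.0601]
scene ring n 73 circle [0.5658 0.0121 0.029 ] 0.0017 plane [-0.0668 -0.0043  0.08  ] res 0.0005
  jaw 188 slope,z@pivot [0.0359 0.1123]
  spindle 0.11 159 [0.5637 0.0094 0.1092] [0.5644 0.01   0.1089]
  spindle 0.06 490 [ 0.5546 -0.0123  0.0597] [ 0.5645 -0.0052  0.06  ]
```

View pics/c8.png

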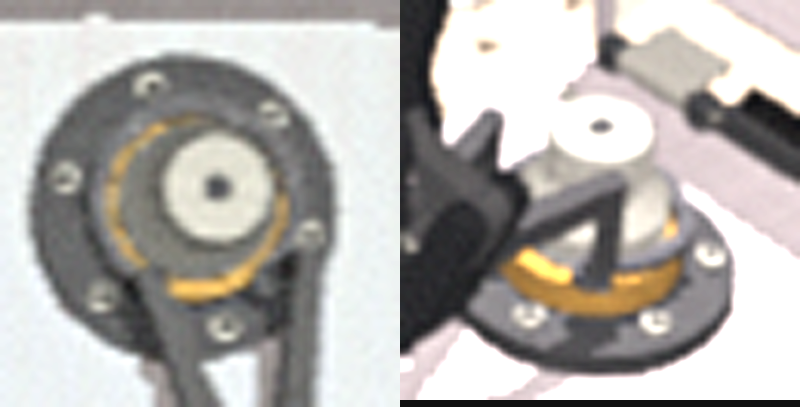

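The ring sits just above the brass sleeve, concentric with the spindle. The wrist force is unchanged at -2.4 N, which is just the carried weight. Handing in.

```bash
python3 -c "
from h import *
env.job_done(); plan([.43,-.008,.0944])"
```

```text
the job is handed in; nothing more can be done
the job is handed in; nothing more can be done
```

I swung the guard up and set it down on its open stop. I then squeezed the pliers to their stop, lifted the ring off spread and lowered it over the spindle to the groove. I handed the job in at about 21 s, with the arm still holding.

**Last checks before handing in:**
- **Height:** the ring's mid-plane is at about 78 mm, level with the groove.
- **Centring:** the overhead camera puts the ring within about 0.5 mm of the spindle axis. The scene camera's last reading disagrees by 1–2 mm, because the arm partly blocked its view; one step earlier it agreed to about 1 mm.
- **Freely carried:** the wrist force stayed at the carried weight (-2.4 N) all the way down, so the ring is not touching the spindle.
- **Grip:** the gap is 33.8 mm, so the pliers are hard on their stop.

**Not perfect:** the ring hangs with its front about 2–4° low. About half of that is a slight droop of the pliers in the grip. The gripper cannot tilt, so I left it. I did not look at the guard again after it was set down, and I could not read the robot's state after handing in.

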